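Free the seized clamp over the square blank

ROBOT

A 6-joint arm with a two-finger parallel gripper is mounted at the origin on a cart in front of the work surface, level with it; the furniture and walls round the work are solid. World frame = base frame: x ahead of the robot, y to its left, z up, the work surface at z = 0. Lengths are in mm, angles in rad, forces in N, time in s.
With the tool pointing down it reaches from about 150 to 775 mm from the base axis. Payload 6.1 kg.
Tool frame: the origin (TCP) lies midway between the tips of the shut fingers; the grasp point (between the pads) lies 19 mm behind it (grip_point_offset is the distance from the TCP to the grasp point, in mm); z points along the fingers, y is the line along which they close (so a half turn about z gives the same grasp; the last joint's range is limited). The gripper opens to 85 mm and grips with 20 to 120 N. Pads are 22 mm wide; open, the fingers measure 114 mm over their backs; the gripper's body (76 mm by 85 mm) begins 54 mm behind the grasp point. The pads swing forward as they close: fully open they stand 13 mm farther back than shut.
Start: joints at [1.137, 0.126, -0.04, 1.405, 0, 1.571], TCP at [220.661, 476.358, 231.295] pointing down, gripper open.
Joint ranges: [-2.72, 2.72], [-0.95, 1.95], [-1.27, 1.35], [-1.78, 2.02], [-1.46, 1.47], [-3.14, 3.14]. Speed limits (rad/s): [2.39, 2.39, 3.01, 3.14, 3.14, 3.14].

INTERFACE

Orientations are given as [roll, pitch, yaw] about the fixed x, y, z axes, in that order (R = Rz(yaw) Ry(pitch) Rx(roll)).
In Python, from plant import * gives the robot as it stands.
- The arm moves only by the tool carry_out, never from a script. Its argument "targets" is a list that holds one entry, the list of rows, each a list of 4 numbers: the shift along the world's x, y, z in mm, then the turn about the world's z in rad. In form: [[[tx, ty, tz, roll], ...]]. A call has 1 to 20 rows; each row shifts and turns the commanded pose from where the row before left it; what a row does not reach is not made up. A row lasts 1/12 s, in which the tool goes at most 41.7 mm and 7.16 degrees, less where a joint would pass 70% of its speed; a pose out of reach is approached as far as the arm can. A call with a gripper value outside its range is refused whole. "fingers" is the opening, from 0 (shut) to 1 (fully open), set as the call begins (left out, the last holds). The fingers move at their own pace and stop on an object; "force" is the grip in N (left out, the last holds). Time passes only in rows, so rows that do not move let the fingers close. It gives the time, the measured TCP pose, the force, the opening and the grip force at its end, in the units of the state.
- get_obs(): the state, without advancing time (a new reading comes with each control period).
- capture(name): name is "scene" or "top" or "wrist"; returns a dict with "pixels" (420x560x3 uint8, red, green, blue), "K" (3x3 intrinsics, pixels), "position" and "attitude" of the camera in the world. Camera axes: x right, y up, looking along -z (the intrinsics and any distortion apply to the point x, -y, -z); pixel columns grow to the right and rows downward; lengths in mm; the calibration is good to about 2 mm. A picture is of the moment at which its call begins. There is no depth.
- hand_in(): hands the job in; it is judged then, once.
The state is a dict: "time_s": time; "qpos": joint angles; "qvel": joint speeds; "tau": joint torques, N m; "ee_pos": TCP position; "orientation": TCP orientation; "contact_force": force on the tool from outside, world axes, zero at the start; "ft_torque": the same for the moment, N m; "width": opening from 0.0 (shut) to 1.0 (fully open); "grasp_force": force on a finger pad.
Only numpy, scipy, OpenCV 4.12 (cv2) and the standard library are available. Lean on these libraries where they do the work, as an engineer would, in place of code of your own. Each camera call takes 0.05 s, during which the arm holds its last target. There are 200 camera calls.

TASK

Two hold-down boards stand on the table, each with a black T-bar knob that swings a clamp finger over a beech blank. Release the square blank: its knob is seized with dried resin, so break it loose with a short firm twist anticlockwise (seen from above), then turn it on freely to a quarter turn in all, so that the finger is swung clear of the blank, and let go. Leave the knob of the round blank's clamp as it is.

Things in the scene. Friction and masses are not known exactly. Their poses are not given: they have to be found in the camera images.
- square_knob_grip (a point): Middle of the knob bar over the SQUARE blank's clamp, on its vertical turning axis, 55 mm above the table; turns with the knob. Bar: 46 mm along x, 14 wide along y, from 40 to 70 mm above the table. Below it, along +x to 62 mm from the axis, the aluminium clamp finger, top 31 mm above the table; nothing else near is higher. Beech blank 66 mm square, fixed, its centre 80 mm along +x as found.
- square_knob (a joint): Turn of that knob, rad: 0 as found (clamped, at its stop), growing anticlockwise seen from above; end stop at 1.65. Seized at first: it takes about 0.25 N m over the first 0.15 rad, and springs back if let go before; beyond about 0.3 rad it turns freely (0.03 N m) and stays where it is left.
- round_knob_grip (a point): The same point and axes on the other, equal clamp, which holds the ROUND blank (disc of 65 mm). Each clamp stands on its own plywood board, 150 x 90 x 12 mm, fixed to the table; which is left and which right varies. This one is to be left alone.
- round_knob (a joint): Turn of the round blank's knob, rad: 0 as found, equally stiff; must stay so.

How it is judged:
By the outcome, as a careful person would: the job done as asked, in the order asked, and still so for the second after the job is handed in, with the robot touching nothing.
It also fails if it takes over 32 s, if anything falls off the work surface, if the arm or the gripper's body presses on something with over 40 N, if the wrist force passes 120 N, or if a joint passes its speed limit or range.

## Working session

There is one attempt and no reset: what is moved stays moved. The work goes in short steps, Python scripts to look and compute and a tool call to move; the robot and the scene stay as the last step left them, time stands still between calls to the robot, and variables do not carry over. Pictures are saved under pics/ and viewed, at most 10 in all, crops included, and the job is handed in when it is done.

Besides the shell and the picture viewer there is one more tool, called after ">>>" by a JSON object that holds its "method" and its "body". carry_out: Moves the arm, as the interface text tells. Its arguments: {"type":"object","properties":{"targets":{"type":"array","items":{"type":"array","items":{"type":"array","items":{"type":"number"}}}},"fingers":{"type":"number"},"force":{"type":"number"}},"required":["targets"]}

```bash
mkdir -p pics; ls; python3 - <<'E'
from plant import *
import cv2, numpy as np
o=get_obs();print(o)
for n in("top","scene"):
    c=capture(n);cv2.imwrite(f"pics/{n}0.png",c["pixels"][:,:,::-1]);np.savez(f"{n}0.npz",**c)
    print(n,{k:np.round(v,3).tolist() if not isinstance(v,str) else v for k,v in c.items() if k!="pixels"})
E
```

```text
pics
{'time_s': 0.0, 'qpos': array([ 1.13699283e+00,  1.26382054e-01, -4.06285838e-02,  1.40537535e+00,
       -2.63190741e-05,  1.57079171e+00]), 'qvel': array([ 0.00086822,  0.00070021,  0.00022907, -0.00171064, -0.00112086,
        0.00041765]), 'tau': array([ 1.41120734e-03, -4.35913432e+01,  3.52923203e+01,  1.72003760e-02,
        1.01767123e-04, -6.25025280e-06]), 'ee_pos': array([220.50699856, 475.99938973, 230.51795946]), 'orientation': array([-3.14000300e+00,  2.63117061e-05,  2.70779382e+00]), 'contact_force': array([-0.30448498,  0.02754377,  0.96505546]), 'ft_torque': array([-0.04017141, -0.00927334,  0.01187664]), 'grasp_force': 0.0, 'width': 0.9958689139388508}
top {'K': [[477.558, 0.0, 285.928], [0.0, 477.558, 209.738], [0.0, 0.0, 1.0]], 'position': [422.028, -11.733, 992.962], 'attitude': [0.089, -0.006, -1.573]}
scene {'K': [[534.606, 0.0, 279.585], [0.0, 534.606, 206.936], [0.0, 0.0, 1.0]], 'position': [-127.47, -511.916, 800.561], 'attitude': [0.839, -0.017, -0.886]}
```

View pics/top0.png

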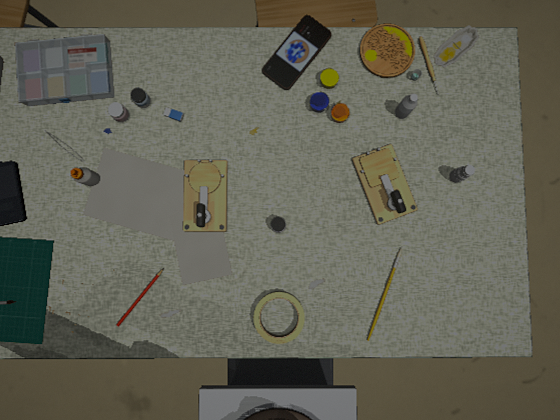

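View pics/scene0.png

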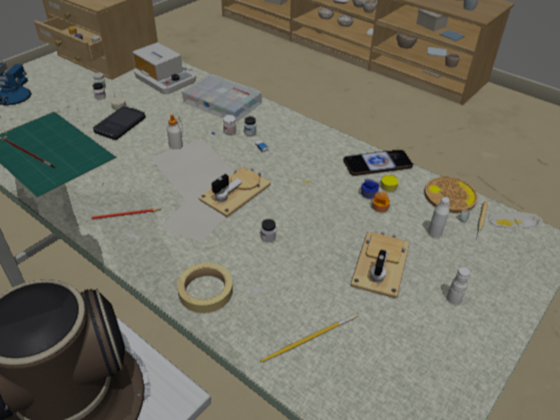

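The top view shows the square blank's clamp on the right, with its black knob at about (397,202). The round one is on the left, with its knob at about (201,213). In the scene view the square's knob is at about (380,263). Next I'll measure the square one.

```bash
cat > h.py <<'E'
import cv2, numpy as np
from scipy.spatial.transform import Rotation as R
def ray(c,u,v):
    K=c["K"];d=np.array([(u-K[0,2])/K[0,0],-(v-K[1,2])/K[1,1],-1.])
    return np.asarray(c["position"],float),R.from_euler("xyz",c["attitude"]).as_matrix()@d
def plane(c,u,v,z):
    p,d=ray(c,u,v);return p+d*(z-p[2])/d[2]
def tri(c1,a,c2,b):
    p,d=ray(c1,*a);q,e=ray(c2,*b)
    s=np.linalg.lstsq(np.c_[d,-e],q-p,rcond=None)[0]
    x,y=p+d*s[0],q+e*s[1];return (x+y)/2,np.linalg.norm(x-y)
def mask(c,box,t):
    x,y,w,h=box;m=np.zeros(c["pixels"].shape[:2],np.uint8)
    m[y:y+h,x:x+w]=(c["pixels"][y:y+h,x:x+w].max(2)<t)*255
    n,l,s,ce=cv2.connectedComponentsWithStats(m)
    k=1+s[1:,4].argmax();return (l==k).astype(np.uint8),ce[k]
E
python3 - <<'E'
from h import *
ims=[]
for n,b in(("top",(345,135,80,95)),("scene",(345,225,70,75))):
    c=dict(np.load(n+"0.npz"));x,y,w,h=b
    for t in (40,55,70):
        m,ce=mask(c,b,t);print(n,t,m.sum(),ce,cv2.minAreaRect(cv2.findNonZero(m)))
    ims.append(cv2.resize(c["pixels"][y:y+h,x:x+w,::-1],(400,500),interpolation=cv2.INTER_CUBIC))
    if n=="top":
        r=cv2.minAreaRect(cv2.findNonZero(mask(c,b,55)[0]));print(cv2.boxPoints(r))
        print(plane(c,*r[0],70),plane(c,*r[0],40))
        # board wood
        hsv=cv2.cvtColor(c["pixels"],cv2.COLOR_RGB2HSV);mm=np.zeros(hsv.shape[:2],np.uint8)
        mm[y:y+h,x:x+w]=((hsv[y:y+h,x:x+w,1]>75)&(hsv[y:y+h,x:x+w,2]>60))*255
        cs=max(cv2.findContours(mm,0,2)[0],key=cv2.contourArea);r=cv2.minAreaRect(cs);P=[plane(c,*p,12) for p in cv2.boxPoints(r)]
        print("board",r,np.round(P,1).tolist())
cv2.imwrite("pics/crop.png",np.hstack(ims))
E
```

```text
top 40 168 [397.26785714 201.19047619] ((397.1551513671875, 201.63792419433594), (22.469135284423828, 10.21324348449707), 68.19859313964844)
top 55 203 [397.24137931 201.39408867] ((396.94830322265625, 201.6206512451172), (23.026222229003906, 10.956025123596191), 68.19859313964844)
top 70 262 [395.52671756 200.66412214] ((392.9000549316406, 197.1999969482422), (33.83636474609375, 16.76007080078125), 71.56504821777344)
[[387.58624 192.96548]
 [397.75867 188.89651]
 [406.31036 210.27582]
 [396.13794 214.34479]]
[ 519.70708517 -233.42273629   70.        ] [ 522.88204149 -240.6285476    40.        ]
board ((384.57330322265625, 183.6869659423828), (72.01351928710938, 42.952552795410156), 68.5870361328125) [[617.4, -154.5, 12.0], [650.5, -238.7, 12.0], [509.7, -289.9, 12.0], [477.4, -206.6, 12.0]]
scene 40 100 [378.58 266.57] ((378.57061767578125, 266.6823425292969), (6.18251895904541, 16.920578002929688), 12.528807640075684)
scene 55 111 [378.58558559 266.37837838] ((378.73077392578125, 266.3461608886719), (6.667948246002197, 18.04268455505371), 11.309932708740234)
scene 70 167 [379.36526946 263.56886228] ((379.4411926269531, 262.7353210449219), (7.518604278564453, 25.951313018798828), 14.03624439239502)
```

View pics/crop.png

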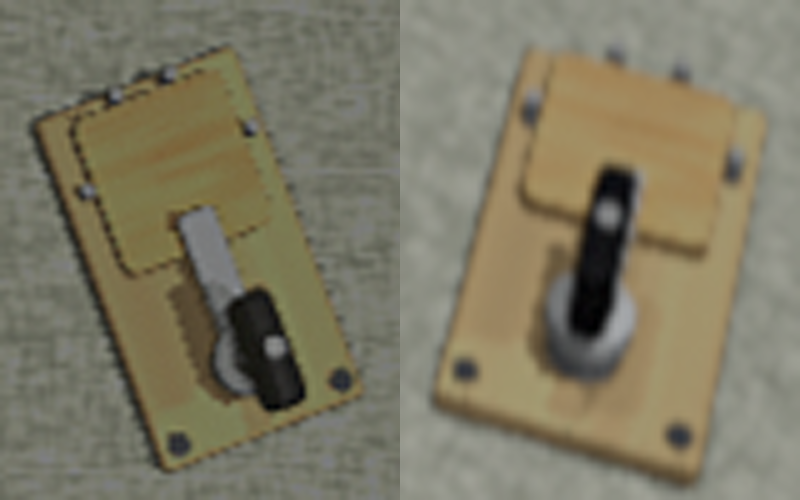

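The crops show the light screw cap on the knob's top, at about (400,200.5) in the top view and (381,257) in the scene view. The bar points along the board towards the blank. I'll triangulate the cap.

```bash
python3 - <<'E'
from h import *
C={n:dict(np.load(n+"0.npz")) for n in("top","scene")}
pt={}
for n,(u,v) in(("top",(400,200)),("scene",(381,257))):
    g=C[n]["pixels"].mean(2)[v-2:v+3,u-2:u+3];print(g.round());w=np.clip(g-60,0,None)
    yy,xx=np.mgrid[-2:3,-2:3];pt[n]=(u+(w*xx).sum()/w.sum(),v+(w*yy).sum()/w.sum())
print(pt,tri(C["top"],pt["top"],C["scene"],pt["scene"]))
p=[plane(C[n],*pt[n],71) for n in pt];print(p)
a,b=[plane(C["top"],*q,70) for q in((406.3,210.3),(397.76,188.9))];print("edge yaw",np.arctan2(*(b-a)[1::-1]),np.linalg.norm(b-a))
import math
print("board yaw",math.atan2(52.1,140.1),math.atan2(51.2,140.8))
E
```

```text
[[ 31.  37.  38.  26.  92.]
 [ 96. 121. 120.  87.  60.]
 [109. 131. 129. 109.  59.]
 [106. 134. 131. 117.  62.]
 [ 65. 101. 102.  72.  32.]]
[[ 52.  82.  88.  75.  43.]
 [ 82. 116. 123. 114.  74.]
 [ 84. 123. 132. 125.  80.]
 [ 59.  95. 107. 101.  59.]
 [ 27.  46.  59.  56.  28.]]
{'top': (np.float64(399.61956071280565), np.float64(200.25072523829257)), 'scene': (np.float64(380.96151846073843), np.float64(256.66458658346335))} (array([ 522.58114451, -238.75633056,   71.92952186]), np.float64(1.313507634072563))
[array([ 522.26995456, -238.44571272,   71.        ]), array([ 523.95310755, -238.84499336,   71.        ])]
edge yaw 0.3570143277624098 44.75714847730729
board yaw 0.3560300929959361 0.34877100358390695
```

The knob axis is at about (522.7, −238.7) with its cap at 72 mm high, and the bar yaw is 0.355. I'll turn the tool to the bar's yaw while crossing over at height.

>>> {"method": "carry_out", "body": {"targets": [[[13,-31,0,-0.118],[13,-31,0,-0.118],[13,-31,0,-0.118],[13,-31,0,-0.118],[13,-31,0,-0.118],[13,-31,0,-0.118],[13,-31,0,-0.118],[13,-31,0,-0.118],[13,-31,0,-0.118],[13,-31,0,-0.118],[13,-31,0,-0.118],[13,-31,0,-0.118],[13,-31,0,-0.118],[13,-31,0,-0.118],[13,-31,0,-0.118],[13,-31,0,-0.118],[13,-31,0,-0.118],[13,-31,0,-0.118],[13,-31,0,-0.118],[13,-31,0,-0.118]]], "fingers": 1}}

```text
time_s: 1.77
ee_pos: [480.8, -145.4, 230.9]
orientation: [-3.141, 0.0, 0.342]
contact_force: [0.1, 0.7, -0.7]
width: 1.002
grasp_force: 0.0
```

>>> {"method": "carry_out", "body": {"targets": [[[10,-22,-15,0.002],[10,-22,-15,0.002],[10,-22,-15,0.002],[11,-27,-15,0.001],[0,0,0,0],[0,0,0,0],[0,0,0,0]]]}}

```text
time_s: 2.35
ee_pos: [521.2, -236.4, 171.1]
orientation: [-3.141, 0.001, 0.354]
contact_force: [-0.5, 0.2, 0.2]
width: 1.003
grasp_force: 0.0
```

```bash
python3 - <<'E'
from plant import *
from h import *
o=get_obs();print(o["ee_pos"],o["orientation"],o["qpos"].round(2))
c=capture("wrist");cv2.imwrite("pics/w1.png",c["pixels"][:,:,::-1]);np.savez("w1.npz",**c);print(c["position"],c["attitude"])
E
```

```text
[ 521.24690467 -236.37309398  171.07866217] [-3.14051179e+00  7.15586757e-04  3.54441335e-01] [-0.43  0.22 -0.06  1.29  0.    2.36]
[ 599.03547301 -206.73640515  313.269035  ] [-3.26096868e-01  6.35645334e-04 -1.21783224e+00]
```

View pics/w1.png

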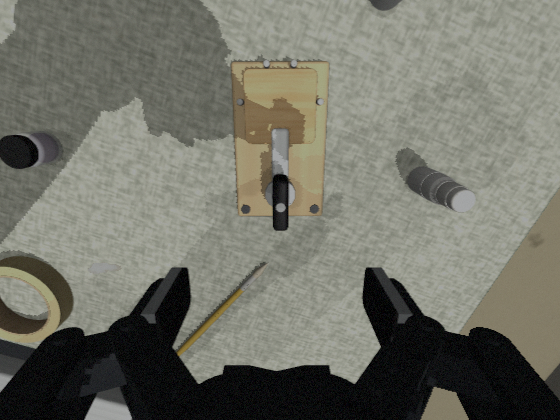

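The wrist view shows the square clamp, with the knob bar upright in the picture at (281,203), its cap at (281,207) and the blank above it. This is a third ray to check against.

```bash
python3 - <<'E'
from h import *
c=dict(np.load("w1.npz"))
g=c["pixels"].mean(2)[202:213,275:288];_,_,_,(mx,my)=cv2.minMaxLoc(g);
w=np.clip(c["pixels"].mean(2)[my+199:my+206,mx+272:mx+279]-90,0,None);yy,xx=np.mgrid[-3:4,-3:4]
p=(275+mx+(w*xx).sum()/w.sum(),202+my+(w*yy).sum()/w.sum())
T=dict(np.load("top0.npz"))
print(p,plane(c,*p,71),tri(c,p,T,(399.62,200.25)))
m,ce=mask(c,(265,165,32,75),50);r=cv2.minAreaRect(cv2.findNonZero(m));print(r)
b=[plane(c,*q,70) for q in cv2.boxPoints(r)];print(np.round(b,1))
for i in range(2):d=b[i+1]-b[i];print(np.arctan2(d[1],d[0]),np.linalg.norm(d))
E
```

```text
(np.float64(281.83369434416363), np.float64(208.31841155234656)) [ 523.8669064 -239.3445507   71.       ] (array([ 522.66571669, -239.67798087,   66.90093558]), np.float64(0.4484373265954837))
((280.0, 201.5), (55.0, 16.0), 90.0)
[[ 548.5 -221.6   70. ]
 [ 553.  -233.8   70. ]
 [ 507.7 -251.1   70. ]
 [ 502.9 -238.1   70. ]]
-1.2176948491975037 13.058041233144786
-2.776137376976219 48.49941331826588
```

>>> {"method": "carry_out", "body": {"targets": [[[1.9,-2.6,-15,0.003],[0,0,-20,0],[0,0,-20,0],[0,0,-20,0],[0,0,-20,0],[0,0,-15,0],[0,0,-11,0],[0,0,-10,0],[0,0,0,0],[0,0,0,0],[0,0,0,0]]]}}

```text
time_s: 3.32
ee_pos: [524.2, -239.4, 41.4]
orientation: [3.14, -0.001, 0.358]
contact_force: [0.1, 0.0, -0.2]
width: 1.005
grasp_force: 0.0
```

```bash
python3 - <<'E'
from plant import *
from h import *
o=get_obs();print(o["ee_pos"],o["orientation"],o["contact_force"])
c=capture("wrist");cv2.imwrite("pics/w2.png",c["pixels"][:,:,::-1])
E
```

```text
[ 524.22306678 -239.3535707    41.42981275] [ 3.14048118e+00 -1.18900854e-03  3.58039684e-01] [ 0.05776719  0.03989347 -0.15315592]
```

View pics/w2.png

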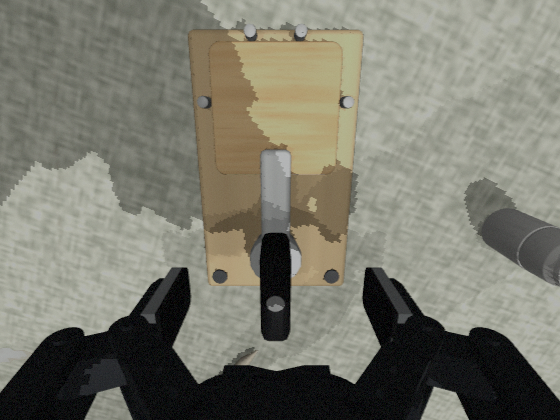

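The knob bar (x≈275) sits centred between the pads (x≈188 and 365), with its cap at (275,304). I'll close the gripper firmly.

>>> {"method": "carry_out", "body": {"targets": [[[-0.7,0.3,-1,0],[0,0,0,0],[0,0,0,0],[0,0,0,0],[0,0,0,0],[0,0,0,0],[0,0,0,0],[0,0,0,0],[0,0,0,0],[0,0,0,0],[0,0,0,0],[0,0,0,0]]], "fingers": 0, "force": 90}}

```text
time_s: 4.37
ee_pos: [523.0, -239.2, 39.5]
orientation: [3.141, -0.0, 0.358]
contact_force: [-1.0, -3.1, 2.9]
width: 0.15
grasp_force: 88.3
```

Gripped, with small side forces. Now the short firm twist.

>>> {"method": "carry_out", "body": {"targets": [[[0,0,0,0.1],[0,0,0,0.1],[0,0,0,0.1],[0,0,0,0.1],[0,0,0,0],[0,0,0,0]]]}}

```text
time_s: 4.87
ee_pos: [523.1, -239.4, 39.5]
orientation: [3.141, 0.0, 0.755]
contact_force: [-1.5, -4.4, 3.5]
width: 0.152
grasp_force: 88.3
```

```bash
python3 - <<'E'
from plant import *
o=get_obs();print(o["ee_pos"],o["orientation"],o["contact_force"],o["ft_torque"],o["width"],o["grasp_force"])
E
```

```text
[ 523.11008742 -239.39838684   39.53371642] [3.14056530e+00 2.48084376e-04 7.54868263e-01] [-1.54032516 -4.35613459  3.45119214] [-0.69076947  0.02587508  0.02032103] 0.15180013833483708 88.29427242279053
```

It has broken loose: the resisting torque is now about 0.02 N m. I'll turn on to a quarter.

>>> {"method": "carry_out", "body": {"targets": [[[0,0,0,0.107],[0,0,0,0.107],[0,0,0,0.107],[0,0,0,0.107],[0,0,0,0.107],[0,0,0,0.107],[0,0,0,0.107],[0,0,0,0.107],[0,0,0,0.107],[0,0,0,0.107],[0,0,0,0.105],[0,0,0,0],[0,0,0,0]]]}}

```text
time_s: 5.95
ee_pos: [523.7, -239.5, 39.6]
orientation: [3.14, 0.002, 1.928]
contact_force: [3.3, -5.1, 1.0]
width: 0.148
grasp_force: 88.0
```

```bash
python3 - <<'E'
from plant import *
from h import *
o=get_obs();print(o["ee_pos"],o["orientation"],o["contact_force"],o["ft_torque"],o["width"],o["grasp_force"])
c=capture("wrist");cv2.imwrite("pics/w3.png",c["pixels"][:,:,::-1])
E
```

```text
[ 523.73985258 -239.53812137   39.57005645] [3.14047374e+00 1.66152554e-03 1.92785857e+00] [ 3.3470205  -5.07757879  0.95007684] [-0.93175968 -0.57998814  0.07561204] 0.14825392359705955 88.03306460380554
```

View pics/w3.png

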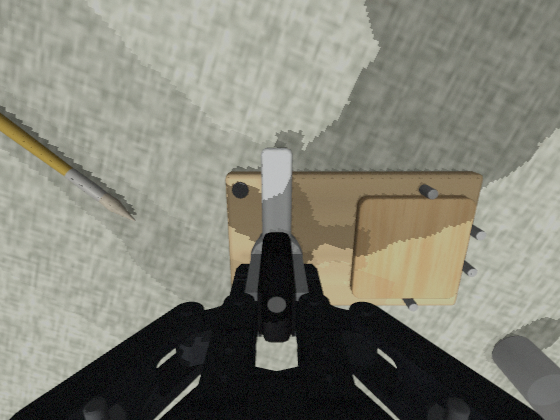

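The aluminium finger at (277,200) now stands square to the board and clear of the blank at (412,250). I'll open and retreat straight up.

>>> {"method": "carry_out", "body": {"targets": [[[0,0,0,0],[0,0,0,0],[0,0,0,0],[0,0,0,0],[0,0,0,0],[0,0,0,0],[0,0,0,0],[0,0,0,0],[0,0,10,0],[0,0,15,0],[0,0,20,0],[0,0,25,0],[0,0,30,0],[0,0,30,0],[0,0,20,0],[0,0,0,0],[0,0,0,0]]], "fingers": 1}}

```text
time_s: 7.42
ee_pos: [523.6, -239.3, 191.4]
orientation: [3.139, 0.003, 1.933]
contact_force: [0.3, 0.4, -0.5]
width: 0.999
grasp_force: 0.0
```

```bash
python3 - <<'E'
from plant import *
from h import *
o=get_obs();print(o["ee_pos"],o["contact_force"],o["width"])
c=capture("wrist");a=c["pixels"][:,:,::-1]
m,ce=mask(c,(255,165,50,75),50);b=[plane(c,*q,70) for q in cv2.boxPoints(cv2.minAreaRect(cv2.findNonZero(m)))]
for i in range(2):d=b[i+1]-b[i];print(np.arctan2(d[1],d[0]),np.linalg.norm(d))
s=capture("scene")["pixels"][120:320,150:450,::-1]
cv2.imwrite("pics/w4.png",np.hstack([cv2.resize(a,(400,300)),cv2.resize(s,(400,300))]))
E
```

```text
[ 523.62168575 -239.30974697  191.36791937] [ 0.26641158  0.38084867 -0.53035089] 0.9991162796200709
0.3598215664338328 12.339352634104353
-1.203134592790801 47.231582656264976
```

View pics/w4.png

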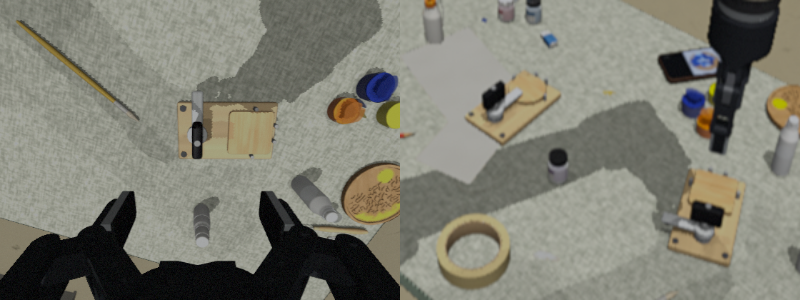

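The knob stays at a quarter turn: the bar's yaw is 1.938, up 1.58 rad from 0.358. The finger is clear of the blank, seen at (197,110) in the left half. The round clamp at (505,100) in the right half is unchanged, so I'll hand in.

```bash
python3 -c "
from plant import *
print(hand_in())"
```

```text
the job is handed in; nothing more can be done
None
```

The square blank is released: its knob was broken loose, turned anticlockwise about a quarter turn (1.58 rad measured) and let go with the finger clear of the blank, the round blank's knob was left untouched, and the job was handed in at about 7.5 s.

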